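# Slide the glued box into its drying lane

### The arm

A 7-joint arm with a two-finger parallel gripper is mounted at the origin on the work surface. World frame = base frame: x ahead of the robot, y to its left, z up, the work surface at z = 0. Lengths are in m, angles in rad, forces in N, time in s.
With the tool pointing down it reaches from about 0.4 to 0.85 m from the base axis. Payload 4.5 kg.
Tool frame: the origin (TCP) lies midway between the tips of the shut fingers; the grasp point (between the pads) lies 19 mm behind it; z points along the fingers, y is the direction in which the jaws open and shut (so a half turn about z gives the same grasp; the last joint's range is limited). The gripper opens to 85 mm and grips with 20 to 120 N. Pads are 22 mm wide; open, the fingers measure 114 mm over their backs; the gripper's body (76 mm by 85 mm) begins 54 mm behind the grasp point. The pads swing forward as they close: fully open they stand 13 mm farther back than shut.
Start: joints at [1.279, 0.689, -0.195, 1.565, 0.157, 0.902, -0.215], TCP at [0.2, -0.592, 0.211] pointing down, gripper open.
Joint ranges: [-3.01, 3.01], [-0.46, 2.08], [-1.47, 1.51], [0.13, 2.56], [-1, 4.14], [0.04, 2.09], [-2.66, 2.66]. Speed limits (rad/s): [2.57, 2.57, 3.14, 3.14, 3.14, 3.14, 3.14].

### API

Orientations are given as a unit quaternion [x, y, z, w].
In Python, from bench import arm gives the robot as it stands.
- The arm moves only by the tool apply_moves, never from a script. Its argument "steps" is a list of rows, each a list of 3 entries, a list of its own where there are three numbers: the opening in per cent of the stroke, from 0 (shut) to 100 (fully open), then the shift along the tool's x, y, z in m, then the turn, a rotation vector about the tool's x, y, z in rad. A call has 1 to 12 rows; each row is the pose to reach, as a shift and turn from the pose commanded when the call began, along the tool's axes at that moment; what a row does not reach only later rows make up. A row lasts 1/12 s, in which the tool goes at most 41.7 mm and 7.16 degrees, less where a joint would pass 70% of its speed; a pose out of reach is approached as far as the arm can. A call with a gripper value outside its range is refused whole. The fingers move at their own pace and stop on an object; "force" is the grip in N (left out, the last holds). Time passes only in rows, so rows that repeat a pose let the fingers close. It gives the time, the measured TCP pose, the force and the opening at its end, in the units of the state.
- arm.sense(): the state, without advancing time (a new reading comes with each control period).
- arm.get_image(name): name is "scene" or "top" or "wrist"; returns a dict with "img" (480x640x3 uint8, blue, green, red), "fx", "fy", "cx", "cy" (pixels), "R" (3x3) and "t" (3): a world point X has camera coordinates R X + t; the wrist camera has in their place "mount" (4x4, takes a point from camera to tool coordinates, whose origin is the TCP and whose axes are the flange's). Camera axes: x right, y down, z forward; pixel columns grow to the right and rows downward; lengths in m; the calibration is good to about 2 mm. A picture is of the moment at which its call begins: read the wrist's pose just before it. There is no depth.
- arm.close_job(): hands the job in, once; it reports no verdict.
Trained networks look in the newest picture that a camera, given by its name, has taken for a name from the list of things; names that differ only in an ending like _2 or _b are one class to them, and where a whole thing is asked for, a point or a joint stands for the part that bears it (a point fixed in the world has none). Each returns a list of dicts, best first, with "p" (0 to 1); they miss things now and then, are a little off and sometimes report something else, mostly with a low value. They report only what shows in the picture. A call takes as long as a camera call. They do not tell look-alikes from the thing itself.
- arm.silhouettes(thing, camera): "region" (480x640 bool, what is visible of it).
- arm.spot_point(thing, camera): "at" ([x, y, z] in m, in world coordinates, good to about 4 mm: a listed point, or the origin of a listed thing).
The state is a dict: "clock": time; "qpos": joint angles; "qd": joint speeds; "joint_efforts": joint torques, N m; "ee_pos": TCP position; "orientation": TCP orientation; "force": force on the tool from outside, world axes, zero at the start; "wrist_torque": the same for the moment, N m; "finger_gap": opening from 0.0 (shut) to 1.0 (fully open).
Only numpy, scipy, OpenCV 4.12 (cv2) and the standard library are available. Lean on these libraries where they do the work, as an engineer would, in place of code of your own. Each camera call takes 0.05 s, during which the arm holds its last target.

### The job

The wooden box on the white board has just been glued and must dry between the two low guide rails. Push it gently along the board, never lifting or tipping it, in at the open end nearest to it and down the lane until the whole box stands between the rails with nothing sticking out at either end, roughly in line with them; neither the box nor the gripper may touch a rail at any time. Leave all the other things on the bench where they are.

Things in the scene. Friction and masses are not known exactly. Their poses are not given: they have to be found in the camera images.
- box: Closed, solid-feeling box of pale wood, 110 long (its x) x 100 wide (its y) x 60 mm high, 0.25 to 0.5 kg, standing flat on the board before the open end of the lane, off the lane's centre line by up to 30 mm and turned by up to 0.25 rad. Origin: centre of its underside; its x axis points roughly down the lane, z up. It slides with friction and stops when no longer pushed.
- board: Fixed white melamine-faced board lying on the bench, 400 (x) x 240 (y) x 12 mm thick. Origin: centre of its underside; its +x axis points down the lane (roughly towards the robot's left), its y axis across the lane. The half with negative x is bare, and the box starts there; the rails are on the half with positive x.
- left_rail: Wooden strip fixed on the board, the guide rail on the lane's +y side, 190 long x 18 wide x 14 mm high (its top is 26 mm above the bench). Origin: centre of its underside, same axes as the board. Its ends lie at x = 0 and x = 190 mm of the board, its inner face 64 mm from the lane's centre line.
- right_rail: The same kind of strip on the lane's -y side, its inner face 64 mm from the lane's centre line. The gap between the rails is 128 mm, 14 mm more than the box on either side; both ends of the lane are open.
- lane_mouth (a point): Point on the board's top surface (12 mm above the bench) on the lane's centre line, level with the near ends of the rails. Same axes as the board.
- lane_middle (a point): Point on the board's top surface on the lane's centre line, half-way along the rails, 95 mm down the lane from the mouth. Same axes as the board.
- offcut: Bystander, to be left alone: the short strip of wood, 90 x 22 x 25 mm high, lying on the board beside the left rail.
- glue_bottle: Bystander, to be left alone: the white glue bottle, 64 mm across and 190 mm tall, beyond the far side of the board.
- hammer: Bystander, to be left alone: the hammer lying past the left end of the board.
- screwdriver: Bystander, to be left alone: the screwdriver lying past the right end of the board.
- nail_dish: Bystander, to be left alone: the small white dish, 90 mm across and 32 mm high, beyond the far side of the board.
- panel: Bystander, to be left alone: the loose plywood panel, 150 x 100 x 9 mm, to the right.
- safety_glasses: Bystander, to be left alone: the safety glasses, about 45 mm high, beyond the left end of the board.
Mind the look-alikes: they are no part of the job. What is shaped like the box but black or purple is not meant.

How it is judged:
At the end, for the whole second after the job is handed in: The box stands flat and at rest on the board, wholly between the rails: its centre within 41 mm of the lane's middle along the lane and 14 mm across it, in line with the rails to 0.2 rad (x of box in the frame of lane_middle between -0.041 and 0.041 m and y of box in the frame of lane_middle between -0.014 and 0.014 m and z of box in the frame of lane_middle between -0.004 and 0.004 m and angle between the x axis of box and the x axis of lane_middle, either way round below 0.2 rad and angle between box's own z axis and vertical below 0.04 rad and linear speed of box below 0.01 m/s and angular speed of box below 0.05 rad/s); the robot touches nothing.
It fails at once if a guide rail was touched (contact force between any of left_rail, right_rail and anything else above 0.2 N).
It fails at once if the box was lifted (more than 8 mm) (z of box in the frame of lane_middle above 0.008 m).
It fails at once if the box was tipped (more than 0.15 rad) (angle between box's own z axis and vertical above 0.15 rad).
It fails at once if the box was pushed roughly (more than 20 N) (contact force between box and the fingers above 20 N or contact force between box and the arm above 20 N).
It fails at once if another thing on the bench was moved (more than 15 mm) (distance of any of offcut, glue_bottle, hammer, screwdriver, nail_dish, panel, safety_glasses from where it was at the start of the episode above 0.015 m).
It also fails if it takes over 64 s, if anything falls off the work surface, if the arm or the gripper's body presses on something with over 40 N, if the wrist force passes 120 N, or if a joint passes its speed limit or range.

## Working session

There is one attempt and no reset: what is moved stays moved. The work goes in short steps, Python scripts to look and compute and a tool call to move; the robot and the scene stay as the last step left them, time stands still between calls to the robot, and variables do not carry over. Pictures are saved under pics/ and viewed, and the job is handed in when it is done.

Besides the shell and the picture viewer there is one more tool, called after "Request:" by a JSON object that holds its "fn" and its "kwargs". apply_moves: Moves the arm, as the interface text tells. Its arguments: {"type":"object","properties":{"steps":{"type":"array"},"force":{"type":"number"}},"required":["steps"]}

```bash
mkdir -p pics; ls
python3 - <<'E'
from bench import arm
import cv2
s=arm.sense(); print(s)
for c in ("scene","top"):
    d=arm.get_image(c); cv2.imwrite(f"pics/{c}0.png",d["img"])
    print(c,d["fx"],d["R"],d["t"])
    for n in ("box","lane_mouth","lane_middle","board","left_rail","right_rail"):
        print(n,[(r["at"],round(r["p"],2)) for r in arm.spot_point(n,c)][:4])
E
```

```text
pics
{'clock': 0.0, 'qpos': array([ 1.27883653,  0.68994319, -0.19453267,  1.56639146,  0.15734311,
        0.90249599, -0.21512385]), 'qd': array([ 4.55719188e-05,  1.86935400e-04, -1.69682148e-03, -9.52102441e-04,
       -6.98955194e-04, -1.45255327e-03,  7.62075141e-04]), 'joint_efforts': array([ 1.80235024e-04, -5.39605844e+01, -1.26640923e+00, -1.58543855e+01,
        9.04059591e-03,  9.61571408e-03, -1.69072973e-05]), 'ee_pos': array([ 0.19973908, -0.59148064,  0.20979739]), 'orientation': array([ 9.86755231e-01,  1.62213650e-01, -2.28274493e-04, -8.91343303e-04]), 'force': array([-0.26736143, -0.24272402, -0.14715479]), 'wrist_torque': array([-0.02265572, -0.09244455,  0.02386069]), 'finger_gap': 0.9992149505229951}
scene 523.0851514787436 [[ 2.29506268e-01  9.73306928e-01  7.04598488e-04]
 [ 6.76427348e-01 -1.58981306e-01 -7.19146013e-01]
 [-6.99837779e-01  1.65525127e-01 -6.94858630e-01]] [-0.09162038 -0.30637954  1.68760171]
box [([0.3216, -0.1792, 0.0015], 0.68), ([0.5336, -0.0961, 0.012], 0.64), ([0.7285, -0.3612, -0.0019], 0.58), ([0.1973, 0.2808, 0.0013], 0.57)]
lane_mouth [([0.5656, 0.0114, 0.0159], 0.55)]
lane_middle [([0.5726, 0.103, 0.0121], 0.72), ([0.5054, 0.1123, 0.0128], 0.63)]
board [([0.5627, 0.0088, -0.0007], 0.72)]
left_rail [([0.5025, 0.1129, 0.0127], 0.93)]
right_rail [([0.6466, 0.0972, 0.0119], 0.75)]
top 539.0256358714654 [[-0.10455123 -0.99451877 -0.00121112]
 [-0.97111983  0.10235382 -0.21552253]
 [ 0.21446517 -0.021357   -0.97649812]] [0.02533889 0.51648316 1.16110123]
box [([0.3188, -0.1749, -0.0016], 0.92), ([0.3238, 0.1308, -0.0007], 0.92), ([0.5268, -0.0931, 0.0135], 0.74), ([0.2041, 0.2851, 0.0031], 0.65)]
lane_mouth [([0.5683, 0.0106, 0.0148], 0.9), ([0.3469, -0.4528, 0.0012], 0.61)]
lane_middle [([0.5746, 0.1058, 0.0122], 0.92)]
board [([0.5663, 0.0086, -0.0023], 0.8)]
left_rail [([0.5059, 0.1084, 0.0152], 0.64)]
right_rail [([0.6483, 0.1027, 0.013], 0.75)]
```

View pics/scene0.png

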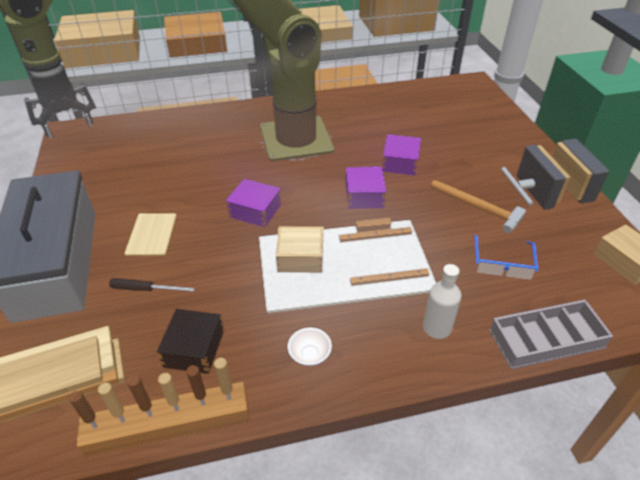

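View pics/top0.png

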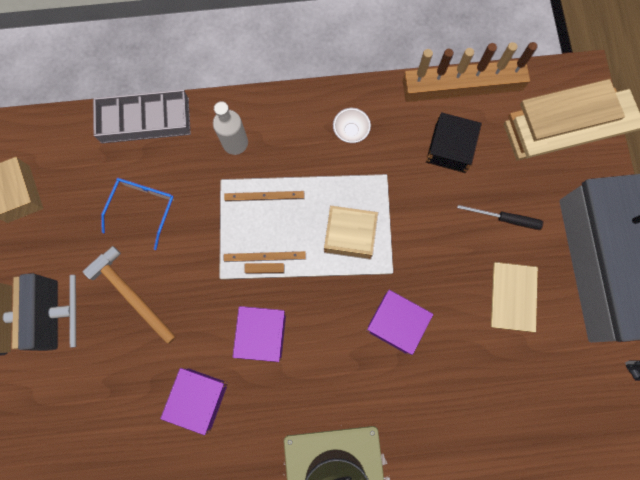

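The box meant is the pale wood one on the white board, at top px (351,232). Look-alikes are the purple boxes at (260,333), (400,322) and (193,402), and the black one at (455,142). I'll confirm with one enlarged crop and measure from it.

```bash
cat > h.py <<'E'
import numpy as np, cv2
from scipy.optimize import minimize
from bench import arm
def proj(d,X):
    c=np.asarray(X)@np.array(d["R"]).T+np.array(d["t"]).ravel()
    return np.c_[d["fx"]*c[:,0]/c[:,2]+d["cx"],d["fy"]*c[:,1]/c[:,2]+d["cy"]]
def cub(x,y,th,L,W,z0,z1):
    c,s=np.cos(th),np.sin(th)
    return np.array([[x+c*a-s*b,y+s*a+c*b,z] for z in(z0,z1) for a,b in((-L/2,-W/2),(L/2,-W/2),(L/2,W/2),(-L/2,W/2))])
def mask(d,P,S=4):
    h=cv2.convexHull(proj(d,P).astype(np.float32))
    m=np.zeros((480,640),np.uint8)
    cv2.fillConvexPoly(m,np.round((h)*256).astype(np.int32),255,cv2.LINE_AA,8)
    return m.astype(float)/255
def fit(obs,x0,L,W,z0,z1):
    # obs: list of (d,region)
    def cost(p):
        return sum(np.abs(mask(d,cub(*p,L,W,z0,z1))-r).sum()/r.sum() for d,r in obs)
    best=None
    for dth in(-.15,0,.15):
        s=np.array([x0[0],x0[1],x0[2]+dth]); 
        r=minimize(cost,s,method="Nelder-Mead",options=dict(initial_simplex=[s,s+[.01,0,0],s+[0,.01,0],s+[0,0,.1]],xatol=1e-4,fatol=1e-4))
        if best is None or r.fun<best.fun: best=r
    return best.x,best.fun
def sil(n,c,d,near):
    best=None
    u=proj(d,[near])[0]
    for r in arm.silhouettes(n,c):
        m=r["region"]; ys,xs=np.nonzero(m)
        e=np.hypot(xs.mean()-u[0],ys.mean()-u[1])
        if best is None or e<best[0]: best=(e,m.astype(float),r["p"])
    return best
E
cat > meas.py <<'E'
from h import *
import sys
D={c:arm.get_image(c) for c in("scene","top")}
def both(n,near,x0,*dim):
    obs=[]
    for c in D:
        b=sil(n,c,D[c],near)
        if b is None or b[0]>25: print(n,c,"none",b and b[0]);continue
        obs.append((D[c],b[1])); print(n,c,"alone",np.round(fit([obs[-1]],x0,*dim)[0],4),b[0],b[2])
    print(n,"both",fit(obs,x0,*dim))
if __name__=="__main__":
    both("left_rail",(.505,.11,.019),(.505,.11,1.5),.19,.018,.012,.026)
    both("right_rail",(.647,.1,.019),(.647,.1,1.5),.19,.018,.012,.026)
    both("board",(.566,.0087,.006),(.566,.0087,1.5),.4,.24,0,.012)
    both("box",(.53,-.095,.042),(.53,-.095,1.5),.11,.10,.012,.072)
E
python3 - <<'E'
from meas import *
im=D["top"]["img"][165:290,205:405]
cv2.imwrite("pics/crop.png",cv2.resize(im,None,fx=4,fy=4,interpolation=cv2.INTER_CUBIC))
E
python3 meas.py
```

```text
left_rail scene alone [0.5015 0.1102 1.5083] 0.9543120600831503 0.91
left_rail top alone [0.4993 0.1104 1.4923] 2.5969409643688808 0.67
left_rail both (array([0.50004887, 0.10928062, 1.50054229]), np.float64(0.43879701739850874))
right_rail scene alone [0.6477 0.1035 1.5121] 0.8969311136579782 0.8
right_rail top alone [0.6439 0.0981 1.5041] 1.8109056715197744 0.95
right_rail both (array([0.64544592, 0.09958448, 1.49683309]), np.float64(0.6281654576846081))
board scene alone [0.5657 0.0101 1.4998] 9.939969722476452 0.79
board top alone [0.5662 0.0091 1.4975] 7.144781189256712 0.95
board both (array([0.56606076, 0.01003794, 1.49741822]), np.float64(0.5255659813557663))
box scene alone [ 0.5301 -0.092   1.3437] 1.6407234931965715 0.62
box top alone [ 0.5298 -0.0925  1.33  ] 1.0019789356157929 0.65
box both (array([ 0.53016794, -0.09217745,  1.34002567]), np.float64(0.19625829491967137))
```

View pics/crop.png

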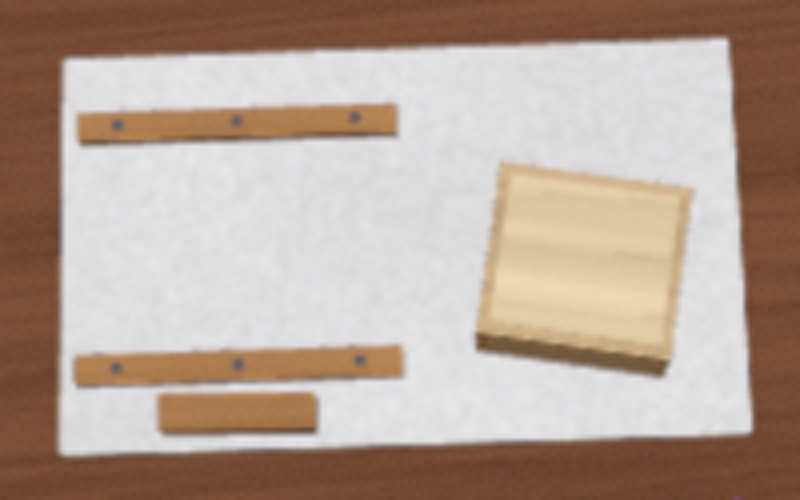

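The crop confirms it: the pale wood box is on the bare half of the board at crop px (585,270), with its lane side at (490,250). The rails are at (238,122) and (238,365). The lane middle is about (0.573, 0.1045) with heading 1.499. The box sits about 29 mm to the +y side, turned −0.16 rad. My plan is two pushes with both fingers half open: first push from the robot side to centre and straighten the box, then push from behind along the lane.

```bash
cat > rel.py <<'E'
import sys,numpy as np
from scipy.spatial.transform import Rotation as Rn
from bench import arm
s=arm.sense();p=s["ee_pos"];R=Rn.from_quat(s["orientation"])
def goto(x,y,z,psi):
    T=Rn.from_matrix([[np.cos(psi),np.sin(psi),0],[np.sin(psi),-np.cos(psi),0],[0,0,-1]])
    print("shift",np.round(R.inv().apply(np.array([x,y,z])-p),4),"turn",np.round((R.inv()*T).as_rotvec(),4))
if __name__=="__main__":
    print(s["clock"],p.round(4),"yaw",np.arctan2(*R.as_matrix()[[1,0],0]).round(4),"F",s["force"].round(2),"gap",round(s["finger_gap"],3),"q",s["qpos"].round(2))
    goto(*map(float,sys.argv[1:5]))
E
python3 rel.py .446 -.072 .16 -.231
```

```text
1.3 [ 0.2001 -0.5922  0.2106] yaw 0.3259 F [-0.24  0.75 -0.11] gap 1.001 q [ 1.28  0.69 -0.19  1.57  0.16  0.9  -0.22]
shift [ 0.3995 -0.4141  0.0506] turn [ 1.000e-04 -0.000e+00  5.569e-01]
```

Request:
{"fn": "apply_moves", "kwargs": {"steps": [[60,[0.03,-0.03,0.0],[0,0,0.05]],[60,[0.06,-0.06,0.0],[0,0,0.1]],[60,[0.09,-0.09,0.0],[0,0,0.15]],[60,[0.12,-0.12,0.0],[0,0,0.2]],[60,[0.145,-0.15,0.0],[0,0,0.25]],[60,[0.17,-0.18,0.0],[0,0,0.3]],[60,[0.2,-0.21,0.0],[0,0,0.35]],[60,[0.225,-0.24,0.0],[0,0,0.4]],[60,[0.255,-0.27,0.0],[0,0,0.45]],[60,[0.285,-0.3,0.0],[0,0,0.5]],[60,[0.31,-0.325,0.0],[0,0,0.557]],[60,[0.335,-0.35,0.0],[0,0,0.557]]]}}

```text
clock: 2.3
ee_pos: [0.4064, -0.1511, 0.2109]
orientation: [0.993, -0.116, 0.0, -0.0]
force: [0.5, 0.4, -0.1]
finger_gap: 0.603
```

```bash
python3 rel.py .446 -.072 .10 -.231
```

```text
2.3 [ 0.4064 -0.1511  0.2109] yaw -0.2323 F [ 0.47  0.43 -0.08] gap 0.603 q [ 0.23  0.45  0.02  2.12 -0.02  0.57 -1.53]
shift [ 0.0202 -0.086   0.1109] turn [-0.0001 -0.0009 -0.0013]
```

Request:
{"fn": "apply_moves", "kwargs": {"steps": [[60,[0.01,-0.035,0.0],[0,0,0]],[60,[0.02,-0.07,0.0],[0,0,0]],[60,[0.02,-0.086,0.02],[0,0,0]],[60,[0.02,-0.086,0.05],[0,0,0]],[60,[0.02,-0.086,0.08],[0,0,0]],[60,[0.02,-0.086,0.11],[0,0,0]],[60,[0.02,-0.086,0.135],[0,0,0]],[60,[0.02,-0.086,0.155],[0,0,0]],[60,[0.02,-0.086,0.17],[0,0,0]],[60,[0.02,-0.086,0.175],[0,0,0]],[60,[0.02,-0.086,0.175],[0,0,0]]]}}

```text
clock: 3.22
ee_pos: [0.4442, -0.0741, 0.0347]
orientation: [0.993, -0.115, -0.001, -0.0]
force: [0.0, -0.4, 0.2]
finger_gap: 0.603
```

```bash
python3 rel.py .446 -.072 .036 -.231
python3 - <<'E'
from h import *
for c in("top","scene","wrist"):
    d=arm.get_image(c); i=d["img"]
    if c=="top": i=cv2.resize(i[165:325,205:405],None,fx=3.5,fy=3.5)
    if c=="scene": i=cv2.resize(i[150:320,220:440],None,fx=3.5,fy=3.5)
    cv2.imwrite(f"pics/a_{c}.png",i)
E
```

```text
3.2167 [ 0.4442 -0.0741  0.0347] yaw -0.2311 F [ 0.04 -0.41  0.16] gap 0.603 q [ 0.06  0.82  0.    2.21 -0.03  0.11 -1.7 ]
shift [ 0.0012 -0.0024 -0.0013] turn [ 0.0002  0.0017 -0.0001]
```

View pics/a_top.png

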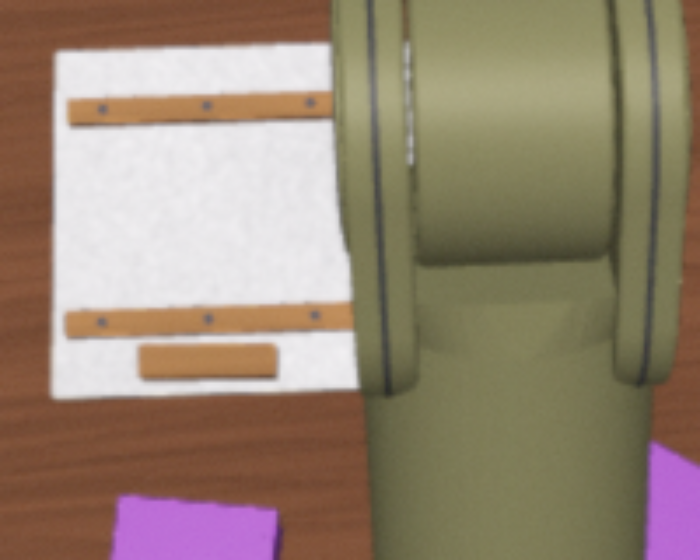

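View pics/a_scene.png

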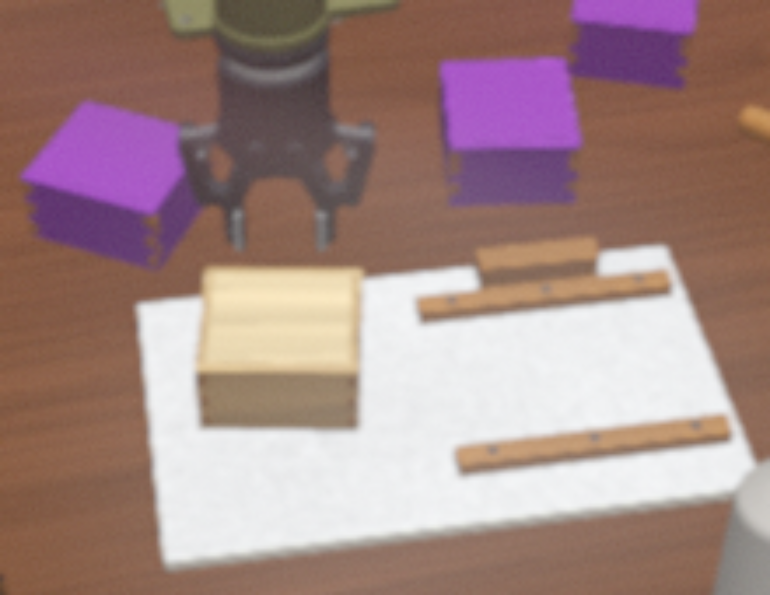

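View pics/a_wrist.png

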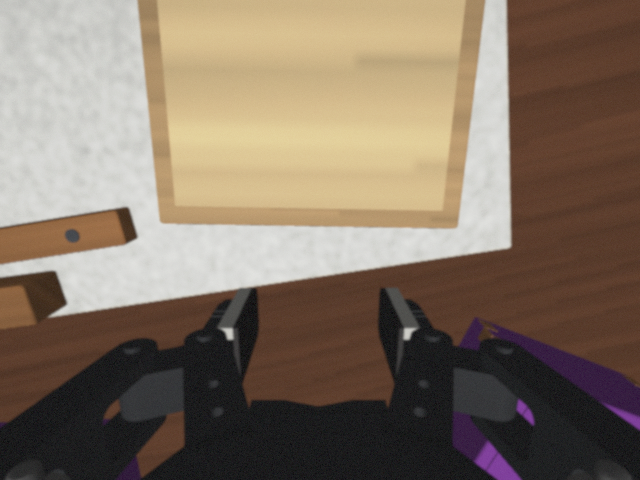

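Request:
{"fn": "apply_moves", "kwargs": {"steps": [[60,[0.005,0.0,0],[0,0,0]],[60,[0.01,0.0,0],[0,0,0]],[60,[0.014,0.0,0],[0,0,0]],[60,[0.017,0.0,0],[0,0,0]],[60,[0.019,0,0],[0,0,0]],[60,[0.021,0,0],[0,0,0]],[60,[0.023,0,0],[0,0,0]],[60,[0.025,0,0],[0,0,0]],[60,[0.027,0,0],[0,0,0]],[60,[0.029,0,0],[0,0,0]],[60,[0.03,0,0],[0,0,0]],[60,[0.03,0,0],[0,0,0]]]}}

```text
clock: 4.37
ee_pos: [0.473, -0.0813, 0.0355]
orientation: [0.993, -0.116, -0.001, 0.0]
force: [-1.7, -0.3, 0.9]
finger_gap: 0.598
```

```bash
python3 rel.py .4979 -.0899 .036 -.072
python3 - <<'E'
from meas import *
b=sil("box","scene",D["scene"],(.53,-.09,.042)); print(b[0],fit([(D["scene"],b[1])],(.53,-.09,1.34),.11,.1,.012,.072))
cv2.imwrite("pics/b_wrist.png",arm.get_image("wrist")["img"])
E
```

```text
4.3667 [ 0.473  -0.0813  0.0355] yaw -0.2317 F [-1.69 -0.32  0.94] gap 0.598 q [ 0.07  0.83  0.01  2.13 -0.03  0.19 -1.7 ]
shift [ 0.0262  0.0027 -0.0006] turn [ 0.0004  0.0016 -0.1597]
1.9595255870382224 (array([ 0.53221204, -0.09235373,  1.3444122 ]), np.float64(0.049694690661652795))
```

View pics/b_wrist.png

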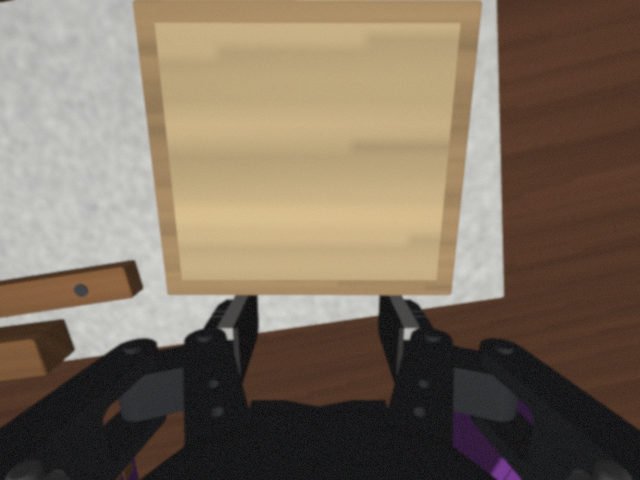

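Request:
{"fn": "apply_moves", "kwargs": {"steps": [[60,[0.002,0.0,0],[0,0,-0.012]],[60,[0.004,0.0,0],[0,0,-0.025]],[60,[0.0065,0.001,0],[0,0,-0.04]],[60,[0.009,0.001,0],[0,0,-0.055]],[60,[0.0115,0.001,0],[0,0,-0.07]],[60,[0.014,0.001,0],[0,0,-0.085]],[60,[0.0165,0.002,0],[0,0,-0.1]],[60,[0.019,0.002,0],[0,0,-0.115]],[60,[0.0215,0.002,0],[0,0,-0.13]],[60,[0.024,0.003,0],[0,0,-0.145]],[60,[0.026,0.003,0],[0,0,-0.16]],[60,[0.026,0.003,0],[0,0,-0.16]]]}}

```text
clock: 5.57
ee_pos: [0.4993, -0.0902, 0.0356]
orientation: [0.999, -0.035, 0.001, 0.0]
force: [-1.2, -0.6, 0.4]
finger_gap: 0.602
```

```bash
python3 rel.py .4979 -.0899 .036 -.072
cat > bx.py <<'E'
from meas import *
import sys
g=[float(a) for a in sys.argv[1:4]]
M=np.array([.573,.1045]);a=1.499;u=np.array([np.cos(a),np.sin(a)]);v=np.array([-u[1],u[0]])
for c in D:
    b=sil("box",c,D[c],(g[0],g[1],.042))
    if b is None or b[0]>25: print(c,"none"); continue
    p,f=fit([(D[c],b[1])],g,.11,.1,.012,.072); e=p[:2]-M
    print(c,p.round(4),round(f,3),"lane along %.4f across %.4f yaw %.3f"%(e@u,e@v,p[2]-a))
E
python3 bx.py .558 -.094 1.5
```

```text
5.5667 [ 0.4993 -0.0902  0.0356] yaw -0.0702 F [-1.17 -0.56  0.43] gap 0.602 q [ 0.1   0.84 -0.02  2.05  0.05  0.25 -1.6 ]
shift [-0.0014 -0.0002 -0.0004] turn [ 0.0001 -0.0013  0.0018]
scene [ 0.5604 -0.0911  1.4816] 0.057 lane along -0.1960 across -0.0015 yaw -0.017
top none
```

Request:
{"fn": "apply_moves", "kwargs": {"steps": [[60,[-0.01,0,0],[0,0,0]],[60,[-0.025,0,0],[0,0,0]],[60,[-0.03,0,-0.03],[0,0,0]],[60,[-0.03,0,-0.065],[0,0,0]],[60,[-0.03,0.0,-0.1],[0,0,0]],[60,[-0.03,0.02,-0.12],[0,0,-0.12]],[60,[-0.02,0.04,-0.12],[0,0,-0.24]],[60,[-0.01,0.055,-0.12],[0,0,-0.36]],[60,[0.0,0.07,-0.12],[0,0,-0.48]],[60,[0.02,0.08,-0.12],[0,0,-0.6]],[60,[0.04,0.09,-0.12],[0,0,-0.72]],[60,[0.045,0.09,-0.12],[0,0,-0.84]]]}}

```text
clock: 6.77
ee_pos: [0.5402, -0.1861, 0.156]
orientation: [0.927, 0.376, 0.002, 0.002]
force: [0.3, -0.3, -1.0]
finger_gap: 0.604
```

```bash
python3 rel.py .5533 -.184 .036 1.499
```

```text
6.7667 [ 0.5402 -0.1861  0.156 ] yaw 0.7712 F [ 0.33 -0.3  -1.02] gap 0.604 q [ 0.43  0.7  -0.31  1.79  0.31  0.7  -0.85]
shift [0.0106 0.0071 0.1201] turn [ 5.300e-03 -2.000e-04 -7.278e-01]
```

Request:
{"fn": "apply_moves", "kwargs": {"steps": [[60,[0.002,0.001,0],[0,0,-0.12]],[60,[0.004,0.002,0],[0,0,-0.24]],[60,[0.006,0.004,0],[0,0,-0.36]],[60,[0.008,0.005,0],[0,0,-0.48]],[60,[0.01,0.006,0],[0,0,-0.6]],[60,[0.011,0.007,0],[0,0,-0.71]],[60,[0.011,0.007,0],[0,0,-0.728]],[60,[0.011,0.007,0],[0,0,-0.728]]]}}

```text
clock: 7.43
ee_pos: [0.5496, -0.1804, 0.1555]
orientation: [0.733, 0.68, 0.0, -0.0]
force: [0.7, 0.2, -0.6]
finger_gap: 0.605
```

```bash
python3 bx.py .56 -.091 1.48;python3 rel.py .5533 -.184 .036 1.492
python3 - <<'E'
from h import *
i=arm.get_image("scene")["img"]
cv2.imwrite("pics/c_scene.png",cv2.resize(i[150:320,220:440],None,fx=3.5,fy=3.5))
E
```

```text
scene [ 0.5596 -0.091   1.4738] 0.069 lane along -0.1960 across -0.0007 yaw -0.025
top [ 0.5572 -0.0912  1.4878] 0.102 lane along -0.1963 across 0.0017 yaw -0.011
7.6333 [ 0.5496 -0.1803  0.1557] yaw 1.4953 F [-0.22 -0.4   0.22] gap 0.597 q [ 0.54  0.74 -0.52  1.75  0.49  0.78 -0.3 ]
shift [-0.0033  0.004   0.1197] turn [0.     0.0004 0.0033]
```

View pics/c_scene.png

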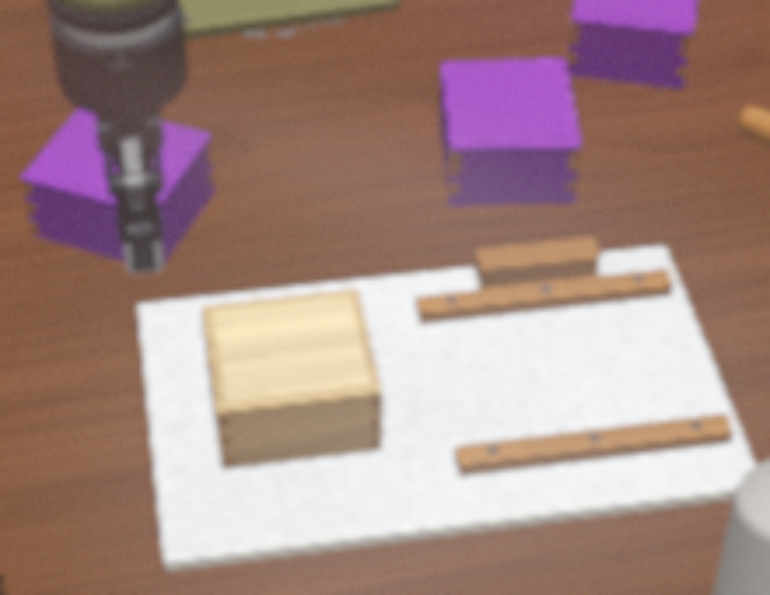

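Request:
{"fn": "apply_moves", "kwargs": {"steps": [[60,[-0.003,0.003,0.03],[0,0,0]],[60,[-0.003,0.003,0.06],[0,0,0]],[60,[-0.003,0.003,0.09],[0,0,0]],[60,[-0.003,0.003,0.11],[0,0,0]],[60,[-0.003,0.003,0.12],[0,0,0]],[60,[-0.003,0.003,0.12],[0,0,0]],[60,[0.004,0.003,0.12],[0,0,0]],[60,[0.01,0.003,0.12],[0,0,0]],[60,[0.015,0.003,0.12],[0,0,0]],[60,[0.019,0.003,0.12],[0,0,0]],[60,[0.021,0.003,0.12],[0,0,0]],[60,[0.021,0.003,0.12],[0,0,0]]]}}

```text
clock: 8.68
ee_pos: [0.5548, -0.1586, 0.0363]
orientation: [0.732, 0.681, 0.0, 0.0]
force: [0.0, 0.8, -0.3]
finger_gap: 0.6
```

```bash
python3 - <<'E'
from h import *
cv2.imwrite("pics/d_wrist.png",arm.get_image("wrist")["img"])
E
# goals: TCP at lane along s: M+s*u, s=-.22 and -.08
for s in -.22 -.10; do python3 rel.py $(python3 -c "print(.573+.0717*$s,.1045+.9974*$s)") .036 1.499; done
```

```text
8.7333 [ 0.5545 -0.1593  0.0361] yaw 1.4974 F [-0.05 -0.16  0.11] gap 0.601 q [ 0.42  0.9  -0.39  1.83  0.62  0.53 -0.45]
shift [ 0.0445 -0.0006  0.0001] turn [ 0.0007  0.0002 -0.0016]
8.7333 [ 0.5545 -0.1593  0.0361] yaw 1.4974 F [-0.05 -0.16  0.11] gap 0.601 q [ 0.42  0.9  -0.39  1.83  0.62  0.53 -0.45]
shift [ 0.1645 -0.0008  0.    ] turn [ 0.0007  0.0002 -0.0016]
```

View pics/d_wrist.png

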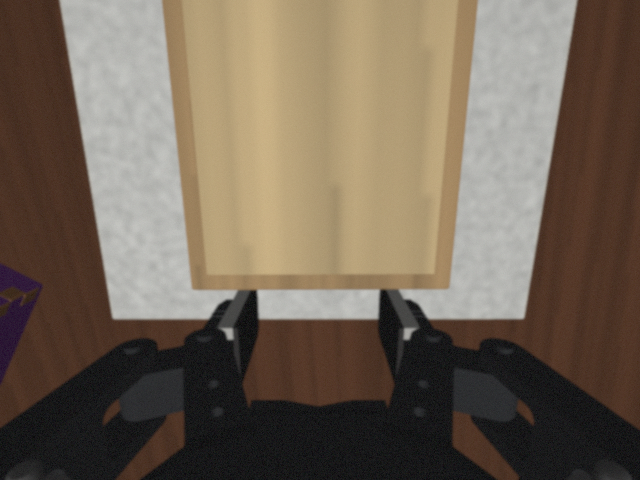

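The wrist view shows the box's near edge at row 288, centred over the fingers (columns 192–450) and parallel to them. Next is the push along the lane, with a check before the mouth.

Request:
{"fn": "apply_moves", "kwargs": {"steps": [[60,[0.002,0,0],[0,0,0]],[60,[0.004,0,0],[0,0,0]],[60,[0.006,0,0],[0,0,0]],[60,[0.009,0,0],[0,0,0]],[60,[0.012,0,0],[0,0,0]],[60,[0.016,0,0],[0,0,0]],[60,[0.02,0,0],[0,0,0]],[60,[0.024,0,0],[0,0,0]],[60,[0.028,0,0],[0,0,0]],[60,[0.032,0,0],[0,0,0]],[60,[0.034,0,0],[0,0,0]],[60,[0.034,0,0],[0,0,0]]]}}

```text
clock: 9.73
ee_pos: [0.5569, -0.1242, 0.0356]
orientation: [0.732, 0.681, 0.0, -0.0]
force: [0.8, -0.1, -0.0]
finger_gap: 0.601
```

```bash
python3 bx.py .562 -.063 1.49; for s in -.10; do python3 rel.py $(python3 -c "print(.573+.0717*$s,.1045+.9974*$s)") .036 1.499; done;  python3 - <<'E'
from h import *
i=arm.get_image("scene")["img"]
cv2.imwrite("pics/e_scene.png",cv2.resize(i[150:320,220:440],None,fx=3.5,fy=3.5))
cv2.imwrite("pics/e_wrist.png",arm.get_image("wrist")["img"])
E
```

```text
scene [ 0.5641 -0.0565  1.4275] 0.096 lane along -0.1612 across -0.0027 yaw -0.071
top [ 0.5602 -0.0577  1.5415] 0.15 lane along -0.1626 across 0.0011 yaw 0.043
9.9333 [ 0.5568 -0.1251  0.0355] yaw 1.4972 F [-0.17 -0.34 -0.71] gap 0.599 q [ 0.36  0.9  -0.37  1.85  0.62  0.51 -0.51]
shift [ 0.1302 -0.0005 -0.0004] turn [ 0.0001 -0.0007 -0.0018]
```

View pics/e_scene.png

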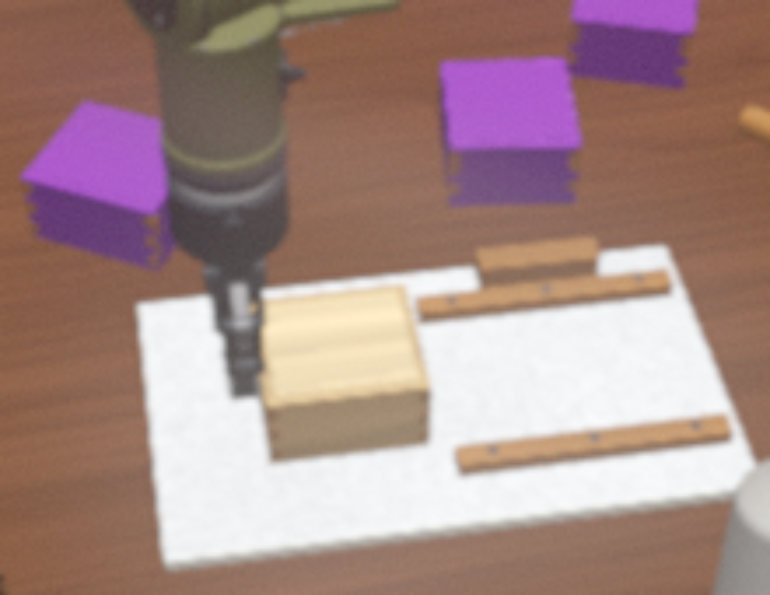

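View pics/e_wrist.png

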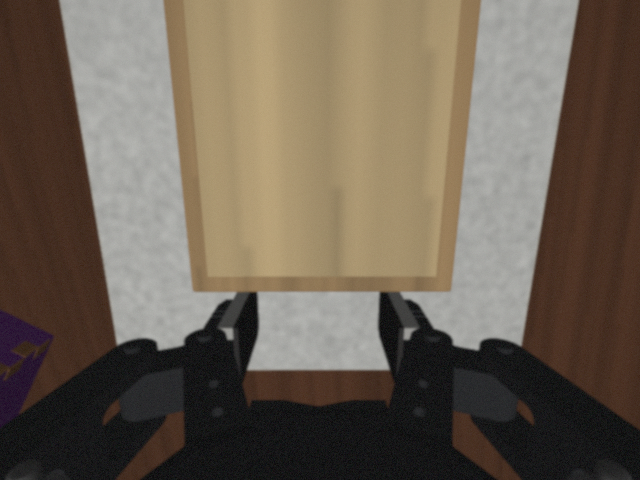

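Request:
{"fn": "apply_moves", "kwargs": {"steps": [[60,[0.002,0,0],[0,0,0]],[60,[0.004,0,0],[0,0,0]],[60,[0.007,0,0],[0,0,0]],[60,[0.011,0,0],[0,0,0]],[60,[0.015,0,0],[0,0,0]],[60,[0.019,0,0],[0,0,0]],[60,[0.023,0,0],[0,0,0]],[60,[0.027,0,0],[0,0,0]],[60,[0.031,0,0],[0,0,0]],[60,[0.034,0,0],[0,0,0]],[60,[0.036,0,0],[0,0,0]],[60,[0.036,0,0],[0,0,0]]]}}

```text
clock: 11.03
ee_pos: [0.5596, -0.0887, 0.0357]
orientation: [0.732, 0.681, 0.0, -0.0]
force: [0.3, -0.7, -0.4]
finger_gap: 0.597
```

```bash
python3 bx.py .562 -.023 1.49; for s in -.10; do python3 rel.py $(python3 -c "print(.573+.0717*$s,.1045+.9974*$s)") .036 1.499; done;  python3 - <<'E'
from h import *
i=arm.get_image("scene")["img"]
cv2.imwrite("pics/f_scene.png",cv2.resize(i[190:310,260:440],None,fx=4.4,fy=4.4,interpolation=cv2.INTER_CUBIC))
i=arm.get_image("top")["img"]
cv2.imwrite("pics/f_top.png",cv2.resize(i[165:290,205:405],None,fx=4,fy=4,interpolation=cv2.INTER_CUBIC))
E
```

```text
scene [ 0.5671 -0.0197  1.4133] 0.124 lane along -0.1243 across -0.0030 yaw -0.086
top [ 0.5639 -0.0233  1.4974] 0.173 lane along -0.1281 across -0.0001 yaw -0.002
11.2333 [ 0.5596 -0.0895  0.0357] yaw 1.4969 F [-0.8  -0.67 -0.19] gap 0.602 q [ 0.29  0.89 -0.36  1.86  0.61  0.5  -0.57]
shift [ 0.0945 -0.0008 -0.0003] turn [ 0.0005 -0.0004 -0.0021]
```

View pics/f_scene.png

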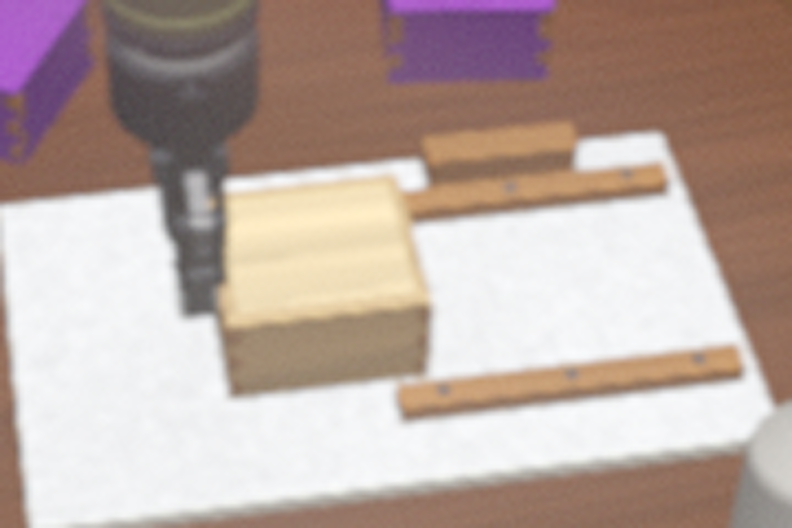

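View pics/f_top.png

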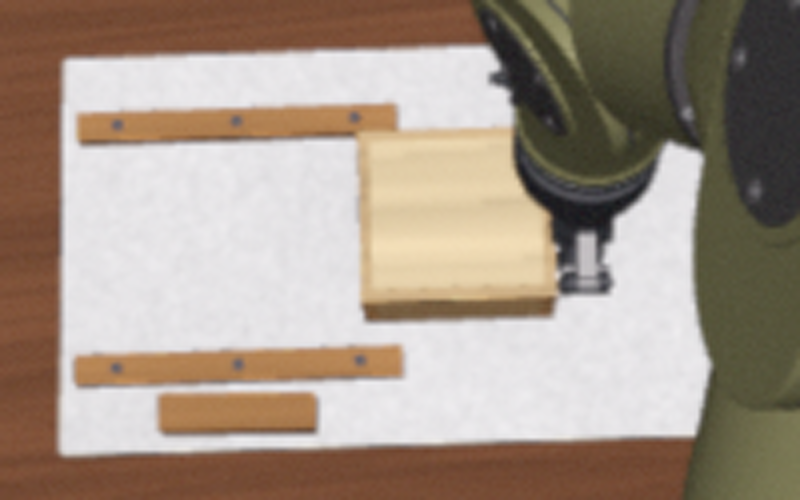

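```bash
cat > bp.py <<'E'
from meas import *
M=np.array([.573,.1045]);a=1.499;u=np.array([np.cos(a),np.sin(a)]);v=np.array([-u[1],u[0]])
def bp(c,px,z):
    d=D[c];r=np.array([(px[0]-d["cx"])/d["fx"],(px[1]-d["cy"])/d["fy"],1]);R=np.array(d["R"]);t=np.array(d["t"]).ravel()
    o=-R.T@t;w=R.T@r;X=o+w*(z-o[2])/w[2];e=X[:2]-M;return np.round([e@u,e@v],4)
E
python3 - <<'E'
from bp import *
T=lambda x,y:(205+x/4,165+y/4)
S=lambda x,y:(260+x/4.4,190+y/4.4)
for n,c,p,z in [("box top FR",'top',T(358,132),.072),("box top FL",'top',T(364,303),.072),("box bot FL",'top',T(366,320),.012),
 ("Rrail near-in top",'top',T(397,133),.026),("Rrail far-in",'top',T(80,143),.026),("Lrail near-in",'top',T(402,347),.026),("Lrail far in",'top',T(76,357),.026),
 ("box FR top",'scene',S(430,303),.072),("box FL top",'scene',S(392,177),.072),("box FR bot",'scene',S(428,372),.012),("box BR bot",'scene',S(232,394),.012),
 ("Rrail near-in top",'scene',S(398,384),.026),("Rrail far-in",'scene',S(738,347),.026),("Lrail far-in top",'scene',S(665,183),.026)]: print(n,c,bp(c,p,z))
E
```

```text
box top FR top [-0.0749 -0.0477]
box top FL top [-0.0761  0.0516]
box bot FL top [-0.0743  0.0487]
Rrail near-in top top [-0.0957 -0.0603]
Rrail far-in top [ 0.0909 -0.0604]
Lrail near-in top [-0.0953  0.0682]
Lrail far in top [0.0924 0.0678]
box FR top scene [-0.0733 -0.0549]
box FL top scene [-0.0745  0.0422]
box FR bot scene [-0.0707 -0.0503]
box BR bot scene [-0.1782 -0.049 ]
Rrail near-in top scene [-0.0914 -0.0682]
Rrail far-in scene [ 0.0956 -0.0713]
Lrail far-in top scene [0.0921 0.0592]
```

Request:
{"fn": "apply_moves", "kwargs": {"steps": [[60,[0.002,0,0],[0,0,0]],[60,[0.004,0,0],[0,0,0]],[60,[0.008,0,0],[0,0,0]],[60,[0.012,0,0],[0,0,0]],[60,[0.016,0,0],[0,0,0]],[60,[0.02,0,0],[0,0,0]],[60,[0.025,0,0],[0,0,0]],[60,[0.03,0,0],[0,0,0]],[60,[0.035,0,0],[0,0,0]],[60,[0.039,0,0],[0,0,0]],[60,[0.042,0,0],[0,0,0]],[60,[0.042,0,0],[0,0,0]]]}}

```text
clock: 12.43
ee_pos: [0.5627, -0.0463, 0.0356]
orientation: [0.732, 0.681, 0.001, -0.0]
force: [-0.0, 0.3, -0.4]
finger_gap: 0.6
```

```bash
for s in -.10; do python3 rel.py $(python3 -c "print(.573+.0717*$s,.1045+.9974*$s)") .036 1.499; done;  python3 - <<'E'
from h import *
i=arm.get_image("top")["img"]
cv2.imwrite("pics/g_top.png",cv2.resize(i[165:290,205:405],None,fx=4,fy=4,interpolation=cv2.INTER_CUBIC))
cv2.imwrite("pics/g_wrist.png",arm.get_image("wrist")["img"])
E
```

```text
12.4333 [ 0.5627 -0.0463  0.0356] yaw 1.4983 F [-0.03  0.26 -0.42] gap 0.6 q [ 0.2   0.89 -0.35  1.87  0.6   0.49 -0.64]
shift [ 0.0511 -0.0005 -0.0003] turn [ 0.0003 -0.0012 -0.0007]
```

View pics/g_top.png

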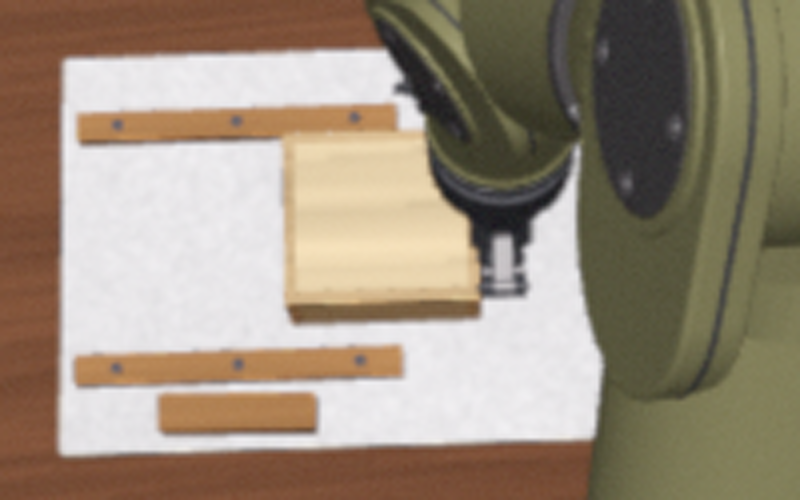

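View pics/g_wrist.png

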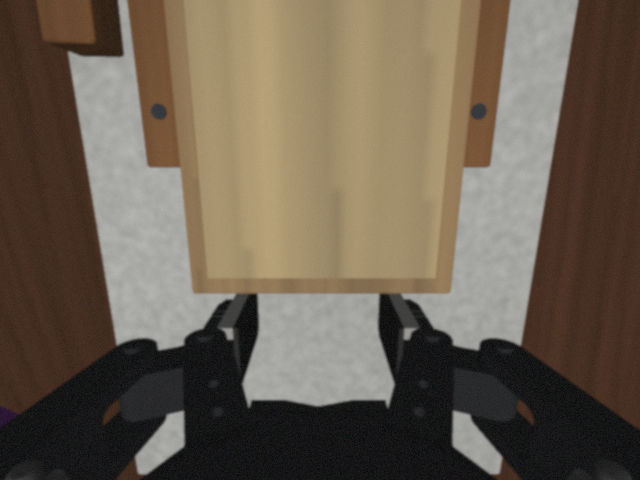

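The wrist view shows the box symmetric between the rails: the rail's outer ends are at columns 147 and 491, and the box edges at 182 and 462. Continuing.

Request:
{"fn": "apply_moves", "kwargs": {"steps": [[60,[0.002,0,0],[0,0,0]],[60,[0.004,0,0],[0,0,0]],[60,[0.008,0,0],[0,0,0]],[60,[0.012,0,0],[0,0,0]],[60,[0.016,0,0],[0,0,0]],[60,[0.02,0,0],[0,0,0]],[60,[0.025,0,0],[0,0,0]],[60,[0.03,0,0],[0,0,0]],[60,[0.034,0,0],[0,0,0]],[60,[0.037,0,0],[0,0,0]],[60,[0.04,0,0],[0,0,0]],[60,[0.04,0,0],[0,0,0]]]}}

```text
clock: 13.53
ee_pos: [0.5656, -0.0067, 0.0356]
orientation: [0.732, 0.681, 0.0, -0.0]
force: [0.3, 0.2, 0.6]
finger_gap: 0.598
```

```bash
for s in -.085; do python3 rel.py $(python3 -c "print(.573+.0717*$s,.1045+.9974*$s)") .036 1.499; done;  python3 - <<'E'
from h import *
cv2.imwrite("pics/h_wrist.png",arm.get_image("wrist")["img"])
E
```

```text
13.5333 [ 0.5656 -0.0067  0.0356] yaw 1.4979 F [0.34 0.16 0.64] gap 0.598 q [ 0.13  0.89 -0.34  1.87  0.59  0.49 -0.69]
shift [ 0.0265 -0.0006 -0.0004] turn [ 0.0003 -0.001  -0.0011]
```

View pics/h_wrist.png

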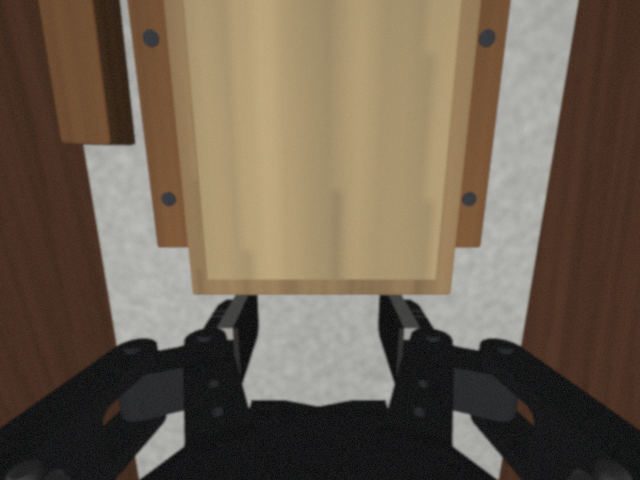

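Request:
{"fn": "apply_moves", "kwargs": {"steps": [[60,[0.002,-0.0005,0],[0,0,0]],[60,[0.004,-0.0005,0],[0,0,0]],[60,[0.007,-0.0005,0],[0,0,0]],[60,[0.01,-0.0005,0],[0,0,0]],[60,[0.013,-0.0005,0],[0,0,0]],[60,[0.016,-0.0005,0],[0,0,0]],[60,[0.019,-0.0005,0],[0,0,0]],[60,[0.022,-0.0005,0],[0,0,0]],[60,[0.025,-0.0005,0],[0,0,0]],[60,[0.027,-0.0005,0],[0,0,0]],[60,[0.028,-0.0005,0],[0,0,0]],[60,[0.028,-0.0005,0],[0,0,0]]]}}

```text
clock: 14.58
ee_pos: [0.5671, 0.0207, 0.0356]
orientation: [0.733, 0.681, 0.0, -0.0]
force: [-0.1, -0.5, -0.4]
finger_gap: 0.601
```

Request:
{"fn": "apply_moves", "kwargs": {"steps": [[60,[-0.004,0,0],[0,0,0]],[60,[-0.012,0,0],[0,0,0]],[60,[-0.025,0,0],[0,0,0]],[60,[-0.04,0,0],[0,0,0]],[60,[-0.05,0,-0.02],[0,0,0]],[60,[-0.06,0,-0.05],[0,0,0]],[60,[-0.09,0,-0.08],[0,0,0]],[60,[-0.125,0,-0.11],[0,0,0]],[60,[-0.16,0,-0.13],[0,0,0]],[60,[-0.19,0,-0.13],[0,0,0]],[60,[-0.2,0,-0.13],[0,0,0]],[60,[-0.2,0,-0.13],[0,0,0]]]}}

```text
clock: 15.58
ee_pos: [0.5504, -0.1863, 0.1654]
orientation: [0.736, 0.677, -0.002, 0.001]
force: [-0.0, 0.4, 0.2]
finger_gap: 0.601
```

```bash
python3 bx.py .5715 .085 1.499
python3 - <<'E'
from h import *
i=arm.get_image("top")["img"]
cv2.imwrite("pics/i_top.png",cv2.resize(i[165:290,205:405],None,fx=4,fy=4,interpolation=cv2.INTER_CUBIC))
i=arm.get_image("scene")["img"]
cv2.imwrite("pics/i_scene.png",cv2.resize(i[190:310,260:440],None,fx=4.4,fy=4.4,interpolation=cv2.INTER_CUBIC))
E
```

```text
scene none
top [0.5708 0.0852 1.4984] 0.065 lane along -0.0194 across 0.0008 yaw -0.001
```

View pics/i_top.png

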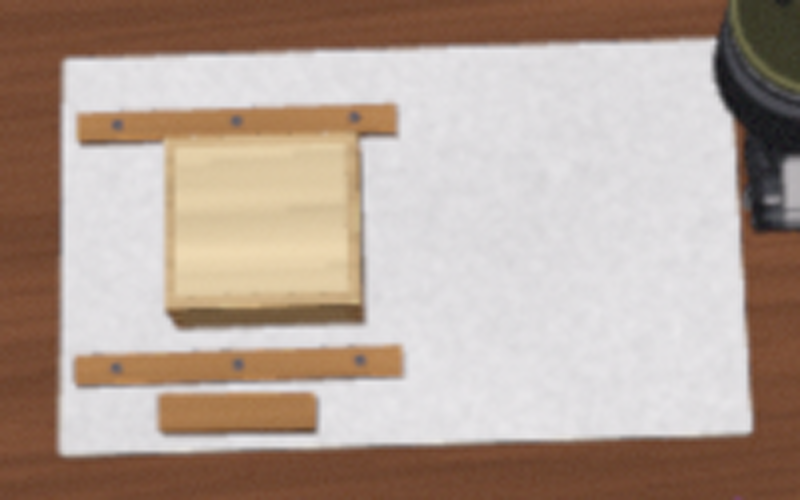

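View pics/i_scene.png

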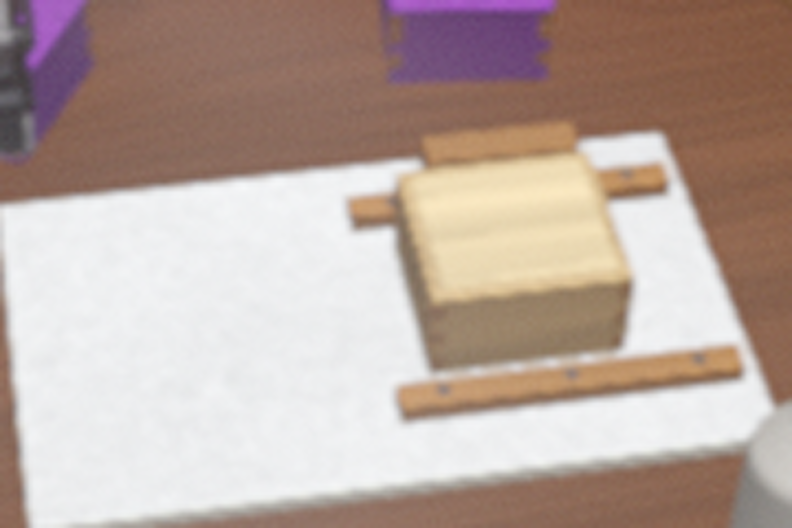

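The box stands between the rails and in line with them. In the top crop it spans columns 165–363, inside the rails' 78–400. The gripper is clear and at rest, so I'm handing the job in.

```bash
python3 -c "
from bench import arm
print(arm.close_job())"
```

```text
the job is handed in; nothing more can be done
None
```

The box now stands between the rails, and the job is handed in. I pushed it with both fingers half open: first from the robot's side to centre and straighten it, then from behind straight down the lane. I then backed the gripper off and raised it clear.

- **Final position:** the last top-camera fit puts the box at −19 mm along the lane, +1 mm across it and −0.001 rad out of line. The limits are 41 mm, 14 mm and 0.2 rad.
- **Force:** the wrist readings I took between moves stayed below about 2 N. They came only at the end of each move, so a brief peak in between would not show.
- **Rails:** in the pictures the box kept clear of both rails. The fingers stayed above rail height.
- **Other things:** I kept the arm away from everything else. I saw nothing moved, but I did not measure those items again at the end.

**Checks that failed or disagreed:**
- **Final scene-camera check:** the network did not find the box there, so the final numbers rest on the top camera. The scene picture agrees by eye.
- **During the lane push:** the gripper partly hid the box, and the two cameras' fits differed by up to about 0.1 rad and 4 mm. The wrist picture and corner measurements showed the box centred within about 3 mm.

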